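# Stack the strap plates under the drill plate and poise the drill over its bush

## Robot

A 6-joint arm with a two-finger parallel gripper is mounted at the origin on the work surface. World frame = base frame: x ahead of the robot, y to its left, z up, the work surface at z = 0. Lengths are in m, angles in rad, forces in N, time in s.
With the tool pointing down it reaches from about 0.35 to 0.775 m from the base axis. Payload 5.5 kg.
Tool frame: the origin (TCP) lies on the centre line of the jaws, within the pads' length; the fingertips stand 11 mm ahead of it and the grasp point (between the pads) lies 8 mm behind it; z points along the fingers, y is the line along which they close (so a half turn about z gives the same grasp; the last joint's range is limited). The gripper opens to 85 mm and grips with 20 to 120 N. Pads are 22 mm wide; open, the fingers measure 114 mm over their backs; the gripper's body (76 mm by 85 mm) begins 54 mm behind the grasp point. The pads swing forward as they close: fully open they stand 13 mm farther back than shut.
Start: joints at [-1.27, 0.313, 0.046, 1.304, 0, 1.431], TCP at [0.245, -0.52, 0.242] pointing down, gripper open.
Joint ranges: [-2.76, 2.76], [-0.86, 1.69], [-1.03, 1.26], [-2.2, 2.34], [-1.47, 1.5], [-3.14, 3.14]. Speed limits (rad/s): [2.57, 2.57, 3.14, 3.14, 3.14, 3.14].

## Interface

Orientations are given as a unit quaternion [w, x, y, z].
In Python, from workcell import env, viewer, order, models gives the robot as it stands.
- The arm moves only by the tool drive_tool, never from a script. Its argument "series" is a list that holds one entry, the list of rows, each a list of 6 numbers: the shift along the tool's x, y, z each as a share of 120 mm, from -1 to 1, then the turn, a rotation vector about the tool's x, y, z each as a share of 180 degrees, from -1 to 1. A call has 1 to 20 rows; each row shifts and turns the commanded pose from where the row before left it, along the tool's axes as they then stand; what a row does not reach is not made up. A row lasts 1/8 s, in which the tool goes at most 62.5 mm and 10.7 degrees, less where a joint would pass 70% of its speed; a pose out of reach is approached as far as the arm can. A call with a number of a shift or a turn outside -1 to 1 is refused whole. A call with a gripper value outside its range is refused whole. "jaw" is the opening, from -1 (shut) to 1 (fully open), set as the call begins (left out, the last holds). The fingers move at their own pace and stop on an object; "grip_force" is the grip in N (left out, the last holds). Time passes only in rows, so rows that do not move let the fingers close. It gives the time, the measured TCP pose, the force, the opening and the grip force at its end, in the units of the state.
- env.get_state(): the state, without advancing time (a new reading comes with each control period).
- viewer.read_camera(name): name is "scene" or "top" or "wrist"; returns the picture (384x512x3 uint8, red, green, blue); there is no depth.
- viewer.camera_info(name): a dict with "intrinsics" (3x3 intrinsics, pixels), "R" (3x3) and "t" (3): a world point X has camera coordinates R X + t; the wrist camera has in their place "T_tool_cam" (4x4, takes a point from camera to tool coordinates, whose origin is the TCP and whose axes are the flange's). Camera axes: x right, y down, z forward; pixel columns grow to the right and rows downward; lengths in m; the calibration is good to about 2 mm. The wrist camera is an equidistant fisheye: a pixel r from the principal point sees the ray r / f radians off the axis. A picture is of the moment at which its call begins: read the wrist's pose just before it. camera_info takes no time and is no camera call.
- order.hand_in(): hands the job in; it is judged then, once.
Trained networks look in the newest picture that a camera, given by its name, has taken for a name from the list of things; names that differ only in an ending like _2 or _b are one class to them, and where a whole thing is asked for, a point or a joint stands for the part that bears it (a point fixed in the world has none). Each returns a list of dicts, best first, with "score" (0 to 1); they miss things now and then, are a little off and sometimes report something else, mostly with a low value. They report only what shows in the picture. A call takes as long as a camera call. They do not tell look-alikes from the thing itself.
- models.silhouettes(label, camera): "region" (384x512 bool, what is visible of it) and "location" ([column, row] in pixels, amid what is visible of it).
The state is a dict: "clock": time; "joint_pos": joint angles; "qvel": joint speeds; "tau": joint torques, N m; "tcp_pos": TCP position; "orientation": TCP orientation; "wrist_force": force on the tool from outside, world axes, zero at the start; "ft_torque": the same for the moment, N m; "finger_gap": finger opening in m; "grip_force": force on a finger pad.
Only numpy, scipy, OpenCV 4.12 (cv2) and the standard library are available. Lean on these libraries where they do the work, as an engineer would, in place of code of your own. Each camera call takes 0.05 s, during which the arm holds its last target. There are 200 camera calls.

## Task

Get the pack ready for drilling: lay the loose white strap plate squarely on the one already on the plywood board, lay the steel drill plate squarely on top of both, and let go of each. Then take the slim drill out of its holder, carry it over the clutter without upsetting anything, and stop with it pointing straight down, the tip of its bit centred over the bush of the drill plate and about 1 cm above it, never touching the plate. Finish there, still holding the drill in the air: do not put it down or let it go.

Things in the scene. Friction and masses are not known exactly. Their poses are not given: they have to be found in the camera images.
- board: plywood backing board screwed to the bench, 150 x 110 mm, 18 mm thick; origin at the centre of its underside, x along its length, z up
- plate_low: white plastic strap plate lying on the board near its centre, 100 x 50 mm, 10 mm thick, 50 g, with an open strap slot (8 x 30 mm) across each end, the same either way round; origin at the centre of its underside, x along its length, y across its width, z up; not fastened
- plate_loose: a second strap plate, the same in every way, lying flat on the bench left of the board (+y), clear of other things; it can be taken across its 50 mm width
- drill_plate: solid steel drill plate, 100 x 50 mm, 10 mm thick, 0.38 kg, lying flat on the bench left of the board (+y), with a round bush (18 mm outside, 8 mm bore) standing 6 mm up from the middle of its top; origin at the centre of its underside, x along its length, y across its width, z up; the same either way round
- bush (a point): centre of the mouth of the drill plate's bush, 16 mm above the plate's underside; its axes are those of the plate
- holder: drill holder screwed to the bench on the left: a round foot (92 mm across, 6 mm thick) with an upright open-topped tube, 43 mm outside, 31 mm inside, top 92 mm above the bench; origin at the centre of its underside
- drill: slim round in-line drill, 193 mm long, about 0.36 kg, standing bit down in the holder; origin at the bit's tip, z from tip to back end. From the tip: 5 mm bit to 36 mm, chuck and nose (25 mm thick) to 78 mm, 41 mm collar to 90 mm that rests on the tube's rim, then a plain body 36 mm thick to 186 mm, by which it is held. Lifts straight out, clear after 80 mm
- basket: red plastic basket 220 x 120 mm, 85 mm high, standing between the drill and the plates, with cards standing in it up to 110 mm above the bench; origin at the centre of its underside, x along its length
- tape: roll of brown tape lying flat, 104 mm across, 48 mm high, at the back; origin at the centre of its underside
- water: water bottle 76 mm across, 235 mm tall, at the right; origin at the centre of its underside
- rivets: closed tub of rivets, 67 mm across, 50 mm high, near the robot on the left; origin at the centre of its underside
- screwdriver: screwdriver 190 mm long lying near the robot on the right, x along it towards the tip
- headbands: two white plastic headband hoops, 170 mm across, one on the other, 61 mm high, at the right; origin at the centre of the underside
- carton: small green carton 90 x 70 mm, 60 mm high, at the back on the left; origin at the centre of its underside
Mind the look-alikes: they are no part of the job. There is more than one size of the drill; the one meant has the size given above. What is shaped like the plate_loose but black is not meant.

How it is judged:
On the way, in this order (a step that is already met when the one before it is completed fails the run):
1. the loose strap plate lies squarely on the one on the board, let go (x of plate_low in the frame of board between -0.03 and 0.03 m and y of plate_low in the frame of board between -0.03 and 0.03 m and z of plate_low in the frame of board between 0.016 and 0.02 m and horizontal distance between plate_loose and plate_low below 0.005 m and z of plate_loose in the frame of plate_low between 0.008 and 0.012 m and angle between the x axis of plate_loose and the x axis of plate_low, either way round below 0.09 rad and contact force between the fingers and plate_loose below 0.2 N and linear speed of plate_loose below 0.02 m/s), for 0.2 s.
2. the drill plate lies squarely on both strap plates, let go (all of step 1 and horizontal distance between drill_plate and plate_loose below 0.005 m and z of drill_plate in the frame of plate_loose between 0.008 and 0.012 m and angle between the x axis of drill_plate and the x axis of plate_loose, either way round below 0.09 rad and horizontal distance between drill_plate and plate_low below 0.008 m and z of drill_plate in the frame of plate_low between 0.018 and 0.022 m and angle between the x axis of drill_plate and the x axis of plate_low, either way round below 0.09 rad and contact force between the fingers and drill_plate below 0.2 N and linear speed of drill_plate below 0.02 m/s), for 0.2 s.
3. the drill is lifted clear of its holder (height (world z) of drill above 0.1 m), for 0.1 s.
At the end, for the whole second after the job is handed in: Drill held still in the fingers, upright within 0.12 rad, bit tip within 5 mm sideways of the bush centre and 3-20 mm above it, touching nothing else; each plate on the next within 5 mm and 0.09 rad, flat, let go, at rest (top to bottom 8 mm); lower plate within 30 mm of the board's centre (all of step 2 and horizontal distance between drill and bush below 0.005 m and z of drill in the frame of bush between 0.003 and 0.02 m and angle between drill's own z axis and vertical below 0.12 rad and linear speed of drill below 0.02 m/s and contact force between the fingers and drill above 2 N and contact force between drill and drill_plate below 0.1 N and contact force between drill and plate_loose below 0.1 N and contact force between drill and plate_low below 0.1 N and contact force between drill and board below 0.1 N and contact force between drill and holder below 0.1 N); the arm keeps its last pose, push and grip.
It fails at once if the drill touches the drill plate (contact force between drill and drill_plate above 0.5 N).
It fails at once if the drill is tipped over (more than 0.6 rad) (angle between drill's own z axis and vertical above 0.6 rad).
It fails at once if the clutter is upset: the basket, tape, bottle, tub, screwdriver, hoops or carton moved more than 20 mm (distance of any of basket, tape, water, rivets, screwdriver, headbands, carton from where it was at the start of the episode above 0.02 m).
It also fails if it takes over 70 s, if anything falls off the work surface, if the arm or the gripper's body presses on something with over 40 N, if the wrist force passes 120 N, or if a joint passes its speed limit or range.

## Working session

There is one attempt and no reset: what is moved stays moved. The work goes in short steps, Python scripts to look and compute and a tool call to move; the robot and the scene stay as the last step left them, time stands still between calls to the robot, and variables do not carry over. Pictures are saved under pics/ and viewed, at most 10 in all, crops included, and the job is handed in when it is done.

Besides the shell and the picture viewer there is one more tool, called after "Call:" as name([rows], argument=value, ...), one row to a line, values as JSON. drive_tool: Moves the arm, as the interface text tells. Its arguments: {"type":"object","properties":{"series":{"type":"array"},"jaw":{"type":"number"},"grip_force":{"type":"number"}},"required":["series"]}

```bash
ls; mkdir -p pics; python3 - <<'E'
from workcell import env, viewer, order, models
import cv2, numpy as np
s=env.get_state(); print(s)
for n in("scene","top","wrist"):
    im=viewer.read_camera(n); cv2.imwrite(f"pics/{n}0.png",im[:,:,::-1]); print(n,viewer.camera_info(n))
a=cv2.imread("pics/scene0.png");b=cv2.imread("pics/top0.png")
cv2.imwrite("pics/both0.png",cv2.resize(np.vstack([a,b]),None,fx=.78,fy=.78))
E
```

```text
pics
{'clock': 0.0, 'joint_pos': array([-1.26963536e+00,  3.13961679e-01,  4.49650084e-02,  1.30358710e+00,
        5.70362114e-06,  1.43120593e+00]), 'qvel': array([ 0.00201616, -0.00161975, -0.00111942, -0.00113035,  0.00182124,
        0.00134628]), 'tau': array([ 1.31226356e-03, -4.80631256e+01,  2.98530471e+01,  1.93077052e-02,
        1.33823496e-04, -1.21740919e-05]), 'tcp_pos': array([ 0.24515628, -0.51957416,  0.24142516]), 'orientation': array([-8.91039190e-04,  9.75815007e-01,  2.18596142e-01, -6.92787181e-05]), 'wrist_force': array([-0.43439136, -0.15470688, -0.4119112 ]), 'ft_torque': array([0.03452612, 0.00884949, 0.00926302]), 'grip_force': 0.0, 'finger_gap': 0.08513344674693366}
scene {'intrinsics': array([[471.28283554,   0.        , 255.13824424],
       [  0.        , 471.28283554, 186.99744138],
       [  0.        ,   0.        ,   1.        ]]), 'R': array([[ 0.85726417,  0.51483125, -0.00685111],
       [ 0.28734786, -0.48942993, -0.82334049],
       [-0.42723455,  0.70385164, -0.56750639]]), 't': array([-0.48554178, -0.12878452,  1.86530005])}
top {'intrinsics
[... 226 characters left out ...]
    [-9.91700055e-01,  9.14087877e-04, -1.28569692e-01],
       [ 1.28555775e-01, -9.29017746e-03, -9.91658764e-01]]), 't': array([0.00415958, 0.56911152, 1.05105738])}
wrist {'intrinsics': array([[297.31863964,   0.        , 256.91675272],
       [  0.        , 297.31863964, 189.04292119],
       [  0.        ,   0.        ,   1.        ]]), 'T_tool_cam': array([[-1.95243994e-04, -9.62240697e-01, -2.72199933e-01,
         6.87730046e-02],
       [ 9.99999908e-01, -2.91489939e-04,  3.13150358e-04,
        -7.91945290e-04],
       [-3.80669560e-04, -2.72199847e-01,  9.62240665e-01,
        -1.32260828e-01],
       [ 0.00000000e+00,  0.00000000e+00,  0.00000000e+00,
         1.00000000e+00]])}
```

View pics/top0.png

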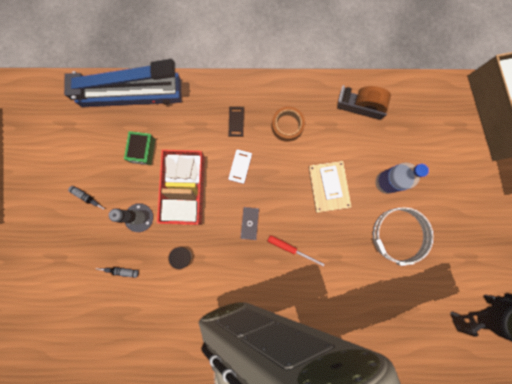

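View pics/scene0.png

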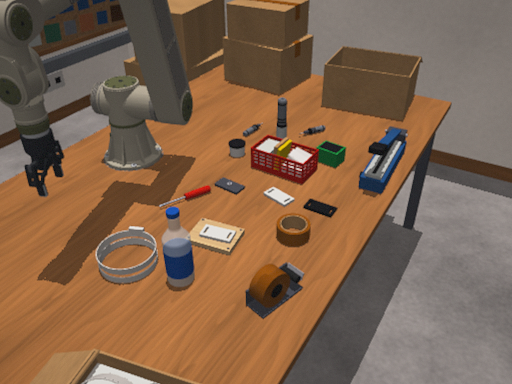

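Top view: candidates for plate_loose are white (240,166) and black (236,121), and the white one is meant. For the drill, one stands in the holder at (137,215) and smaller ones lie at (85,197) and (122,272); the standing one fits. The drill plate is at (250,223) and the board with plate_low at (331,187). The scene view shows the standing drill at (282,118), taller than the two lying ones.

```bash
cat > h.py <<'E'
from workcell import env, viewer, order, models
import cv2, numpy as np
from scipy.spatial.transform import Rotation as Rn
def tool():
    s=env.get_state(); q=s['orientation']; return s, Rn.from_quat([q[1],q[2],q[3],q[0]]).as_matrix(), s['tcp_pos']
def ray(cam,px,pose=None):
    """origin, unit dirs in world for pixels Nx2"""
    c=viewer.camera_info(cam);K=c['intrinsics'];px=np.atleast_2d(px).astype(float)
    n=np.c_[(px[:,0]-K[0,2])/K[0,0],(px[:,1]-K[1,2])/K[1,1]]
    if cam=='wrist':
        r=np.linalg.norm(n,axis=1)+1e-12
        d=np.c_[n*(np.sin(r)/r)[:,None],np.cos(r)]
        R,p=pose;T=c['T_tool_cam']
        return R@T[:3,3]+p, d@(R@T[:3,:3]).T
    d=np.c_[n,np.ones(len(n))]; d/=np.linalg.norm(d,axis=1)[:,None]
    return -c['R'].T@c['t'], d@c['R']
def onz(cam,px,z,pose=None):
    o,d=ray(cam,px,pose); return (o+d*((z-o[2])/d[:,2])[:,None])[:,:2]
def proj(cam,X,pose=None):
    c=viewer.camera_info(cam);K=c['intrinsics'];X=np.atleast_2d(X)
    if cam=='wrist':
        R,p=pose;T=c['T_tool_cam'];x=((X-p)@R-T[:3,3])@T[:3,:3]
        rr=np.hypot(x[:,0],x[:,1]);n=x[:,:2]*(np.arctan2(rr,x[:,2])/(rr+1e-12))[:,None]
    else:
        x=X@c['R'].T+c['t'];n=x[:,:2]/x[:,2:]
    return n*K[0,0]+K[:2,2]
def rect(cam,reg,z,pose=None):
    """min-area rectangle of a region's outline cast on plane z: centre, sides (long, short), angle of long side"""
    cs,_=cv2.findContours(reg.astype(np.uint8),cv2.RETR_EXTERNAL,cv2.CHAIN_APPROX_NONE)
    c=max(cs,key=cv2.contourArea)[:,0]; P=onz(cam,c,z,pose)
    (x,y),(w,h),a=cv2.minAreaRect((P*1000).astype(np.float32)); a=np.deg2rad(a)
    if w<h: w,h,a=h,w,a+np.pi/2
    a=(a+np.pi/2)%np.pi-np.pi/2
    return np.array([x,y])/1000,(w,h),a
E
python3 - <<'E'
from h import *
im=viewer.read_camera('top')
for l,z in dict(board=.018,plate_low=.028,plate_loose=.01,drill_plate=.01,basket=.085,holder=.006,drill=.19,rivets=.05,tape=.048,carton=.06,water=.235,headbands=.06,screwdriver=.02).items():
    for r in models.silhouettes(l,'top')[:3]:
        if r['score']<.2: continue
        c,wh,a=rect('top',r['region'],z); print(l,round(r['score'],2),np.round(r['location']),c.round(3),np.round(wh),round(a,3))
# drill: tube top/back end and scene triangulation
for cam in('scene',):
    viewer.read_camera(cam)
    for l in('drill','holder','drill_plate','plate_loose'):
        for r in models.silhouettes(l,cam)[:3]:
            ys,xs=np.where(r['region']); print(cam,l,round(r['score'],2),r['location'],xs.min(),xs.max(),ys.min(),ys.max())
s=cv2.imread('pics/scene0.png')
cv2.imwrite('pics/crop1.png',np.hstack([cv2.resize(im[130:290,60:280,::-1],None,fx=2,fy=2),cv2.resize(s[90:210,200:370],(340,320))]))
E
```

```text
board 0.57 [325. 192.] [ 0.568 -0.247] [153. 117.] 0.162
board 0.31 [401. 176.] [ 0.597 -0.479] [174.  82.] -1.255
plate_low 0.61 [332. 182.] [ 0.579 -0.248] [101.  54.] 0.13
plate_loose 0.89 [238. 166.] [0.634 0.037] [100.  55.] -0.236
plate_loose 0.71 [237. 121.] [0.782 0.051] [101.  49.] 0.001
plate_loose 0.27 [282. 244.] [ 0.367 -0.134] [182.  25.] 1.109
drill_plate 0.97 [248. 222.] [0.451 0.006] [101.  50.] -0.088
drill_plate 0.63 [423. 239.] [ 0.411 -0.474] [186. 174.] 1.569
basket 0.92 [182. 188.] [0.559 0.208] [221. 132.] -0.031
drill 0.81 [ 82. 193.] [0.523 0.447] [90. 22.] 1.073
drill 0.71 [123. 271.] [0.325 0.339] [92. 23.] 1.453
drill 0.69 [121. 217.] [0.469 0.342] [69. 35.] 1.486
rivets 0.64 [177. 255.] [0.349 0.213] [66. 61.] 1.568
carton 0.65 [142. 148.] [0.681 0.343] [98. 87.] -0.125
water 0.64 [403. 178.] [ 0.565 -0.383] [142.  71.] -1.194
water 0.55 [140. 148.] [0.639 0.288] [82. 72.] -0.125
headbands 0.78 [421. 235.] [ 0.412 -0.453] [181. 166.] 1.569
screwdriver 0.83 [283. 244.] [ 0.373 -0.119] [149.  23.] 1.108
screwdriver 0.73 [144. 214.] [0.471 0.345] [86. 74.] -0.133
scene drill 0.76 [281.1, 112.5] 278 286 97 126
scene drill 0.66 [253.2, 128.3] 244 259 124 133
scene drill 0.43 [315.1, 129.3] 304 325 125 133
scene holder 0.69 [282.9, 130.6] 278 284 129 135
scene drill_plate 0.86 [230.2, 183.6] 215 243 177 193
scene drill_plate 0.18 [326.4, 154.5] 318 345 140 166
scene plate_loose 0.74 [318.5, 206.5] 305 335 199 216
scene plate_loose 0.53 [278.1, 197.0] 264 293 186 205
```

View pics/crop1.png

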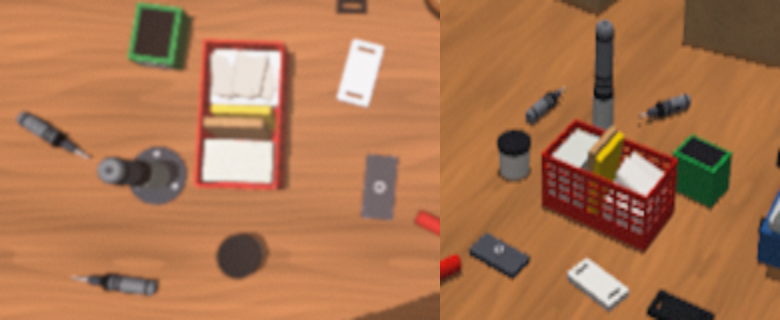

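Crop: the white loose plate is at (360,72), the steel plate with its bush at (379,187), and the standing full-size drill at (120,170). The lying drills are only about 100 mm long, so the standing one is the one meant. I'll turn the tool to line up with the plates and move over them to look.

Call:
drive_tool([
  [[0,0,-0.1,0,0,-0.056],[0,0,-0.1,0,0,-0.056],[0,0,-0.1,0,0,-0.056],[0,0,0,0,0,-0.056],[0,0,0,0,0,-0.056],[0,0,0,0,0,-0.056],[0,0,0,0,0,-0.056],[0,0,0,0,0,-0.056],[0,0,0,0,0,-0.056],[0,0,0,0,0,-0.056],[0,0,0,0,0,-0.056],[0,0,0,0,0,-0.056],[0,0,0,0,0,-0.056],[0,0,0,0,0,-0.056]],
], jaw=1)

```text
clock: 2.85
tcp_pos: [0.2453, -0.5201, 0.2783]
orientation: [0.0, 0.116, 0.993, -0.0]
wrist_force: [-0.2, 0.1, -0.6]
finger_gap: 0.0855
grip_force: 0.0
```

Call:
drive_tool([
  [[-0.06,0.18,0,0,0,0],[-0.13,0.36,0,0,0,0],[-0.13,0.36,0,0,0,0],[-0.13,0.36,0,0,0,0],[-0.13,0.36,0,0,0,0],[-0.13,0.36,0,0,0,0],[-0.13,0.36,0,0,0,0],[-0.13,0.36,0,0,0,0],[-0.13,0.36,0,0,0,0],[-0.13,0.36,0,0,0,0],[-0.13,0.36,0,0,0,0],[-0.13,0.36,0,0,0,0],[-0.13,0.36,0,0,0,0],[0,0,0,0,0,0],[0,0,0,0,0,0]],
])

```text
clock: 4.72
tcp_pos: [0.5608, -0.0404, 0.2782]
orientation: [-0.0, 0.119, 0.993, -0.0]
wrist_force: [-0.2, -0.1, -0.1]
finger_gap: 0.0852
grip_force: 0.0
```

```bash
cat > look.py <<'E'
from h import *
import sys
def look(labels,name=None):
    s,R,p=tool(); im=viewer.read_camera('wrist'); print('tcp',p.round(4),'yaw',np.arctan2(R[1,0],R[0,0]).round(4),'tilt',R[2,2].round(5),'t',s['clock'])
    if name: cv2.imwrite(f'pics/{name}.png',im[:,:,::-1])
    np.savez('last.npz',im=im,R=R,p=p); out={}
    for l,z in labels.items():
        for r in models.silhouettes(l,'wrist')[:3]:
            if r['score']<.25: continue
            c,wh,a=rect('wrist',r['region'],z,(R,p)); print(l,round(r['score'],2),np.round(r['location']),c.round(4),np.round(wh,1),round(a,3),int(r['region'].sum()))
            out.setdefault(l,[]).append((r['region'],c,a))
    return im,R,p,out
E
python3 - <<'E'
from look import *
look(dict(board=.018,plate_low=.028,plate_loose=.01,drill_plate=.01),'w1')
E
```

```text
tcp [ 0.5608 -0.0404  0.2782] yaw 2.9035 tilt -1.0 t 4.725
board 0.72 [129. 182.] [ 0.5664 -0.2419] [150.9 119.7] 0.138 4629
plate_low 0.68 [ 31. 240.] [ 0.5972 -0.5151] [289.2  96.3] -1.274 3144
plate_low 0.56 [123. 209.] [ 0.577  -0.2445] [98.3 55.2] 0.194 1870
plate_loose 0.74 [320. 190.] [0.6307 0.0392] [102.2  51.8] -0.26 2278
plate_loose 0.68 [336. 278.] [0.7789 0.0416] [107.4  34.2] 0.08 823
drill_plate 0.95 [273.  69.] [0.4502 0.009 ] [100.4  50.9] -0.092 2705
```

View pics/w1.png

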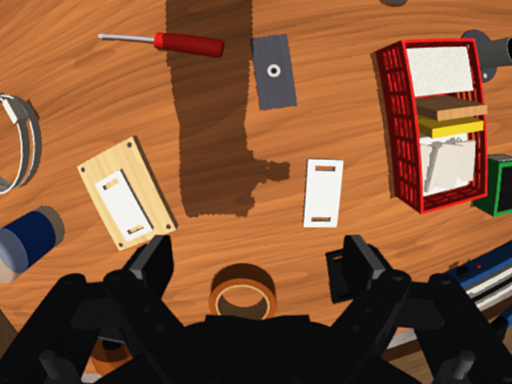

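The wrist view shows plate_loose at (323,193), the drill plate at (274,71), and plate_low on the board at (124,205). I'll look closer at the loose plate.

Call:
drive_tool([
  [[-0.165,0.195,0.18,0,0,0],[-0.165,0.195,0.18,0,0,0],[-0.165,0.195,0.18,0,0,0],[-0.165,0.195,0.18,0,0,0],[0,0,0,0,0,0],[0,0,0,0,0,0]],
])

```text
clock: 5.72
tcp_pos: [0.6602, 0.0305, 0.1921]
orientation: [-0.0, 0.119, 0.993, -0.0]
wrist_force: [-0.5, 0.3, 0.3]
finger_gap: 0.0854
grip_force: 0.0
```

```bash
cat >> look.py <<'E'
def white(im,reg):
    hsv=cv2.cvtColor(im,cv2.COLOR_RGB2HSV); near=cv2.dilate(reg.astype(np.uint8),np.ones((13,13)))
    m=((hsv[...,1]<40)&(hsv[...,2]>140)&(near>0)).astype(np.uint8)
    m=cv2.morphologyEx(m,cv2.MORPH_OPEN,np.ones((3,3)))
    n,l,st,_=cv2.connectedComponentsWithStats(m); return l==1+np.argmax(st[1:,4])
def fitrect(im,R,p,m,z,g):
    """fit a 100x50 rectangle at height z to mask m: maximise signed coverage; mask edge includes slots filled"""
    from scipy.optimize import minimize
    cs,_=cv2.findContours(m.astype(np.uint8),cv2.RETR_EXTERNAL,cv2.CHAIN_APPROX_NONE)
    P=onz('wrist',max(cs,key=cv2.contourArea)[:,0],z,(R,p))
    def cost(v):
        c,s=np.cos(v[2]),np.sin(v[2]); q=(P-v[:2])@np.array([[c,-s],[s,c]])
        d=np.abs(q)-[v[3],v[4]]; sd=np.hypot(*np.maximum(d,0).T)+np.minimum(d.max(1),0)
        return np.sum(np.sqrt(1+(sd*1000)**2)-1)
    r=minimize(cost,[*g,.05,.025],method='Nelder-Mead',options=dict(maxiter=4000,xatol=1e-6,fatol=1e-6,initial_simplex=np.array([[*g,.05,.025]]+[list(np.array([*g,.05,.025])+d) for d in np.diag([.006,.006,.08,.002,.002])])))
    v=r.x; print('fit',v.round(4),'cost/pt',r.fun/len(P)); return v
def go(p,R,tgt,yaw):
    """report shift in tool axes after turn; units of the interface"""
    y0=np.arctan2(R[1,0],R[0,0]); dy=(yaw-y0+np.pi)%(2*np.pi)-np.pi
    tx=np.array([np.cos(yaw),np.sin(yaw),0]);ty=np.array([np.sin(yaw),-np.cos(yaw),0]); d=np.array(tgt)-p
    print('turn share',round(-dy/np.pi,4),'then shift',np.round(np.array([d@tx,d@ty,-d[2]])/.12,4))
E
python3 - <<'E'
from look import *
im,R,p,o=look(dict(plate_loose=.01),'w2')
reg,c,a=o['plate_loose'][0]
m=white(im,reg); v=fitrect(im,R,p,m,.01,[*c,a])
go(p,R,[v[0],v[1],.1],v[2]+np.pi)
im2=im.copy(); im2[m]=[255,0,0]; cv2.imwrite('pics/w2m.png',np.hstack([im,im2])[:300,:,::-1][:, :])
E
```

```text
tcp [0.6602 0.0305 0.1921] yaw 2.9029 tilt -1.0 t 5.725
plate_loose 0.86 [258. 144.] [0.6331 0.0397] [101.8  50.8] -0.263 4093
plate_loose 0.65 [296. 258.] [0.7804 0.0526] [109.7  52. ] -0.009 3091
fit [ 0.6319  0.0398 -0.2576  0.0491  0.0244] cost/pt 0.0766623467586689
turn share 0.006 then shift [0.2473 0.0146 0.7678]
```

Call:
drive_tool([
  [[0,0,0,0,0,0.006],[0.247,0.015,0.3,0,0,0],[0,0,0.4,0,0,0],[0,0,0.4,0,0,0],[0,0,0.25,0,0,0],[0,0,0.1,0,0,0],[0,0,0.05,0,0,0],[0,0,0,0,0,0]],
], jaw=1)

```text
clock: 6.82
tcp_pos: [0.6331, 0.0403, 0.0129]
orientation: [0.001, 0.128, 0.992, -0.0]
wrist_force: [-0.4, 0.2, 0.8]
finger_gap: 0.0855
grip_force: 0.0
```

Call:
drive_tool([
  [[0,0,0,0,0,0],[0,0,0,0,0,0],[0,0,0,0,0,0],[0,0,0,0,0,0],[0,0,0,0,0,0],[0,0,0,0,0,0],[0,0,0,0,0,0],[0,0,0,0,0,0]],
], jaw=-1, grip_force=40)

```text
clock: 7.82
tcp_pos: [0.6332, 0.0405, 0.0132]
orientation: [0.001, 0.128, 0.992, 0.0]
wrist_force: [-0.4, -0.3, 5.3]
finger_gap: 0.0482
grip_force: 41.6
```

Call:
drive_tool([
  [[0,0,-0.06,0,0,0],[0,0,-0.2,0,0,0],[0,0,-0.3,0,0,0],[0,0,-0.4,0,0,0],[0,0,-0.4,0,0,0],[0,0,-0.2,0,0,-0.03],[0,0,0,0,0,-0.05],[0,0,0,0,0,-0.053],[0,-0.16,0,0,0,0],[0.01,-0.32,0,0,0,0],[0.01,-0.32,0,0,0,0],[0.02,-0.32,0,0,0,0],[0.02,-0.32,0,0,0,0],[0.02,-0.32,0,0,0,0],[0,-0.32,0,0,0,0],[0,-0.2,0,0,0,0],[0,0,0,0,0,0],[0,0,0,0,0,0],[0,0,0,0,0,0]],
])

```text
clock: 10.2
tcp_pos: [0.6666, -0.2302, 0.1992]
orientation: [-0.0, -0.081, 0.997, 0.0]
wrist_force: [-0.5, -0.2, -0.1]
finger_gap: 0.048
grip_force: 41.4
```

```bash
python3 - <<'E'
from look import *
im,R,p,o=look(dict(plate_low=.028,board=.018),'w3')
b=[r for r in o['plate_low'] if abs(r[1][0]-.578)<.03 and abs(r[1][1]+.245)<.03]
reg,c,a=b[0]
m=white(im,reg); v=fitrect(im,R,p,m,.028,[*c,a])
tx=R[:,0]
t=v[:2]-0.0011*np.array([-np.cos(v[2]),-np.sin(v[2])])
go(p,R,[*t,.06],v[2]+np.pi)
im2=im.copy(); im2[m]=[255,0,0]; cv2.imwrite('pics/w3m.png',cv2.resize(im2[:,:,::-1],None,fx=1.4,fy=1.4))
E
```

```text
tcp [ 0.6666 -0.2302  0.1992] yaw -2.9801 tilt -1.0 t 10.2
plate_low 0.65 [250.  91.] [ 0.5783 -0.2465] [101.3  50.5] 0.184 4433
board 0.81 [276.  70.] [ 0.5657 -0.2453] [148.4 110.5] 0.145 9615
fit [ 0.5776 -0.2467  0.1868  0.049   0.0239] cost/pt 0.05340988867834608
turn share -0.0081 then shift [0.7453 0.0024 1.1602]
```

View pics/w3m.png

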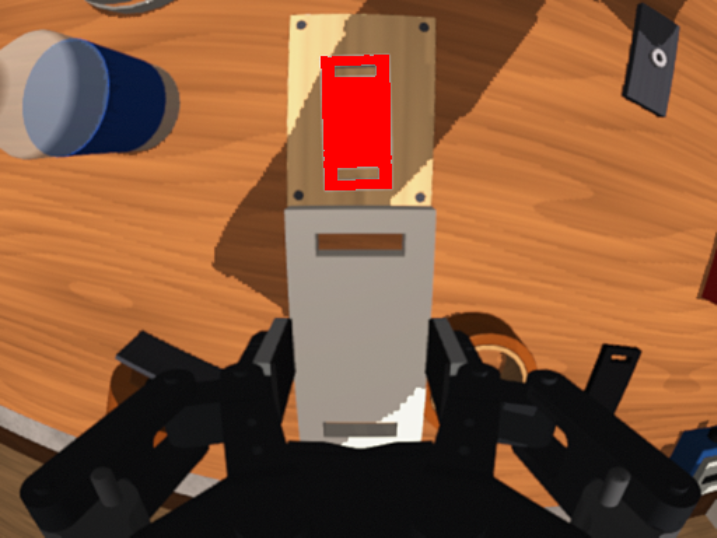

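The lower plate's mask (red, about (357,122)) is clean, and the loose plate is held level and aligned. Placing it now.

Call:
drive_tool([
  [[0,0,0,0,0,-0.008],[0.2,0,0,0,0,0],[0.3,0.002,0,0,0,0],[0.245,0,0.1,0,0,0],[0,0,0.3,0,0,0],[0,0,0.4,0,0,0],[0,0,0.25,0,0,0],[0,0,0.15,0,0,0],[0,0,0.07,0,0,0],[0,0,0.03,0,0,0],[0,0,0.015,0,0,0],[0,0,0,0,0,0],[0,0,0,0,0,0]],
])

```text
clock: 11.98
tcp_pos: [0.5792, -0.2477, 0.0419]
orientation: [0.0, -0.093, 0.996, -0.0]
wrist_force: [0.3, -0.5, -0.5]
finger_gap: 0.0485
grip_force: 41.4
```

Call:
drive_tool([
  [[0,0.01,0.003,0,0,0],[0,0,0,0,0,0],[0,0,0,0,0,0]],
])

```text
clock: 12.35
tcp_pos: [0.5788, -0.2463, 0.0413]
orientation: [0.0, -0.093, 0.996, -0.0]
wrist_force: [-0.5, 0.2, 1.9]
finger_gap: 0.0484
grip_force: 41.7
```

Call:
drive_tool([
  [[0,0,0,0,0,0],[0,0,0,0,0,0],[0,0,0,0,0,0],[0,0,0,0,0,0],[0,0,0,0,0,0],[0,0,0,0,0,0]],
], jaw=1)

```text
clock: 13.1
tcp_pos: [0.5786, -0.2463, 0.0409]
orientation: [-0.0, -0.093, 0.996, -0.0]
wrist_force: [0.2, 0.4, -0.7]
finger_gap: 0.0854
grip_force: 0.0
```

Call:
drive_tool([
  [[0,0,-0.1,0,0,0],[0,0,-0.3,0,0,0],[0,0,-0.4,0,0,0],[-0.1,0,-0.4,0,0,0],[-0.2,0,-0.1,0,0,0],[-0.2,0,0,0,0,0],[0,0,0,0,0,0],[0,0,0,0,0,0]],
])

```text
clock: 14.1
tcp_pos: [0.6369, -0.235, 0.197]
orientation: [-0.0, -0.093, 0.996, 0.0]
wrist_force: [-0.0, 0.1, -0.4]
finger_gap: 0.0853
grip_force: 0.0
```

```bash
python3 - <<'E'
from look import *
im,R,p,o=look(dict(plate_low=.038,drill_plate=.01),'w4')
b=[r for r in o['plate_low'] if abs(r[1][0]-.578)<.04 and abs(r[1][1]+.245)<.04]
reg,c,a=b[0]
m=white(im,reg); v=fitrect(im,R,p,m,.038,[*c,a])
cv2.imwrite('pics/w4c.png',cv2.resize(im[0:240,120:420,::-1],None,fx=2,fy=2))
E
```

```text
tcp [ 0.6369 -0.235   0.197 ] yaw -2.9552 tilt -1.0 t 14.1
plate_low 0.54 [260. 158.] [ 0.6171 -0.239 ] [27.8  4. ] -1.381 106
drill_plate 0.7 [468.  70.] [0.4513 0.0062] [103.1  56.9] -0.089 2372
fit [ 0.6079 -0.2427 -1.3611  0.0564  0.0135] cost/pt 3.293757203097237
```

View pics/w4c.png

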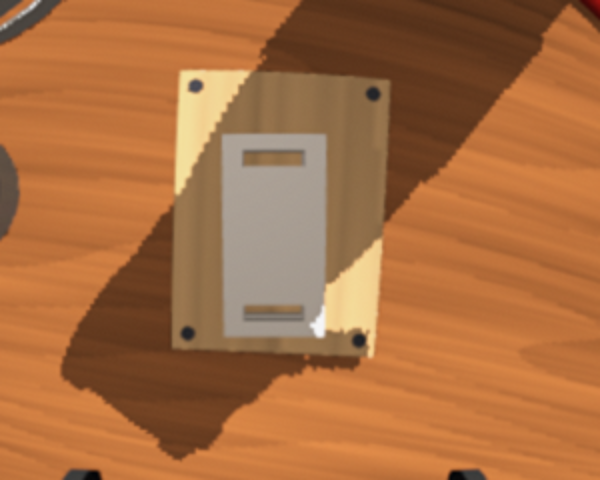

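The strap plates coincide, with one outline at about (275,235) in the crop. I'll fit the stack with a shadow-tolerant threshold and work out the move to the drill plate.

```bash
python3 - <<'E'
from look import *
d=np.load('last.npz'); im,R,p=d['im'],d['R'],d['p']
hsv=cv2.cvtColor(im,cv2.COLOR_RGB2HSV)
print(hsv[100,258],hsv[100,220],hsv[120,258])
m=((hsv[...,1]<55)&(hsv[...,2]>110)).astype(np.uint8); m[:50]=0;m[185:]=0;m[:,:200]=0;m[:,320:]=0
m=cv2.morphologyEx(m,cv2.MORPH_CLOSE,np.ones((3,3)))
n,l,st,_=cv2.connectedComponentsWithStats(m); k=1+np.argmax(st[1:,4]);print(st[k])
fitrect(im,R,p,l==k,.038,[.5776,-.2467,.1868])
# look pose over drill plate
yaw=-.09+np.pi; tx=np.array([np.cos(yaw),np.sin(yaw)])
t=np.array([.4507,.0075])-.03*tx; go(p,R,[*t,.195],yaw)
E
```

```text
[ 15  33 170] [ 16 126 140] [ 14  35 167]
[ 231   67   52  102 4816]
fit [ 0.5782 -0.2457  0.1902  0.0496  0.0244] cost/pt 0.051645287666494934
turn share 0.088 then shift [1.4767 1.8734 0.0164]
```

Call:
drive_tool([
  [[0,0,0,0,0,0.044],[0,0,0,0,0,0.044],[0.1,0.13,0,0,0,0],[0.21,0.27,0,0,0,0],[0.21,0.27,0,0,0,0],[0.21,0.27,0,0,0,0],[0.21,0.27,0,0,0,0],[0.21,0.27,0,0,0,0],[0.21,0.27,0,0,0,0],[0.11,0.12,0.016,0,0,0],[0,0,0,0,0,0],[0,0,0,0,0,0],[0,0,0,0,0,0]],
])

```text
clock: 15.88
tcp_pos: [0.4828, 0.0033, 0.1949]
orientation: [0.0, 0.046, 0.999, -0.0]
wrist_force: [0.3, 0.4, 0.1]
finger_gap: 0.0852
grip_force: 0.0
```

```bash
python3 - <<'E'
from look import *
im,R,p,o=look(dict(drill_plate=.01),'w5')
reg,c,a=o['drill_plate'][0]
hsv=cv2.cvtColor(im,cv2.COLOR_RGB2HSV)
near=cv2.dilate(reg.astype(np.uint8),np.ones((9,9)))>0
print('in S,V',np.percentile(hsv[reg][:,1],[5,50,95]),np.percentile(hsv[reg][:,2],[5,50,95]),'out',np.percentile(hsv[near&~reg][:,1],[5,25,50,95]))
v=fitrect(im,R,p,reg,.01,[*c,a])
m=((hsv[...,1]<90)&near).astype(np.uint8); m=cv2.morphologyEx(cv2.morphologyEx(m,cv2.MORPH_CLOSE,np.ones((5,5))),cv2.MORPH_OPEN,np.ones((5,5)))
print(m.sum(),reg.sum())
v=fitrect(im,R,p,m,.01,[*c,a]); print(proj('wrist',[v[0],v[1],.016],(R,p)))
go(p,R,[v[0],v[1],.012],v[2]+np.pi)
q=im.copy(); cs,_=cv2.findContours(m,cv2.RETR_EXTERNAL,cv2.CHAIN_APPROX_NONE); cv2.drawContours(q,cs,-1,(255,0,0),1)
cv2.circle(q,tuple(np.round(proj('wrist',[v[0],v[1],.016],(R,p))[0]).astype(int)),1,(0,255,0),-1)
cv2.imwrite('pics/w5c.png',cv2.resize(q[60:240,180:340,::-1],None,fx=3,fy=3))
E
```

```text
tcp [0.4828 0.0033 0.1949] yaw 3.0501 tilt -1.0 t 15.875
drill_plate 0.92 [258. 138.] [0.4503 0.009 ] [99.8 49.8] -0.103 4202
in S,V [11. 17. 36.] [ 43.  78. 127.] out [118.25 170.   174.   178.  ]
fit [ 0.4504  0.0089 -0.0977  0.0494  0.0242] cost/pt 0.15401018472890862
4169 4202
fit [ 0.4498  0.009  -0.0911  0.049   0.0241] cost/pt 0.032230169144952976
[[259.09458198 141.37250927]]
turn share -0.0001 then shift [0.2789 0.0224 1.5245]
```

View pics/w5c.png

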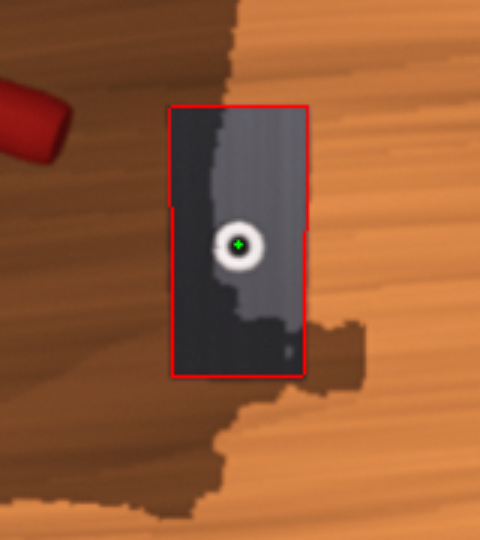

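The outline fits the plate at crop (238,245) and the projected centre sits in the bush bore. Taking it.

Call:
drive_tool([
  [[0.15,0.012,0,0,0,0],[0.129,0.01,0.3,0,0,0],[0,0,0.4,0,0,0],[0,0,0.4,0,0,0],[0,0,0.25,0,0,0],[0,0,0.12,0,0,0],[0,0,0.05,0,0,0],[0,0,0,0,0,0]],
], jaw=1)

```text
clock: 16.98
tcp_pos: [0.4491, 0.0096, 0.0125]
orientation: [-0.0, 0.045, 0.999, -0.0]
wrist_force: [-0.3, 1.0, 0.4]
finger_gap: 0.0852
grip_force: 0.0
```

Call:
drive_tool([
  [[0,0,0,0,0,0],[0,0,0,0,0,0],[0,0,0,0,0,0],[0,0,0,0,0,0],[0,0,0,0,0,0],[0,0,0,0,0,0],[0,0,0,0,0,0],[0,0,0,0,0,0]],
], jaw=-1, grip_force=70)

```text
clock: 17.98
tcp_pos: [0.4497, 0.0096, 0.014]
orientation: [0.001, 0.045, 0.999, -0.0]
wrist_force: [-2.3, -1.1, 8.5]
finger_gap: 0.0473
grip_force: 70.3
```

Call:
drive_tool([
  [[0,0,-0.05,0,0,0],[0,0,-0.2,0,0,0],[0,0,-0.3,0,0,0],[0,0,-0.3,0,0,0],[0,0,-0.2,0,0,0],[0,0,0,0,0,0],[0,0,0,0,0,0]],
])

```text
clock: 18.85
tcp_pos: [0.4481, 0.01, 0.1375]
orientation: [-0.001, 0.045, 0.999, 0.0]
wrist_force: [0.3, -0.5, -3.8]
finger_gap: 0.0474
grip_force: 73.2
```

```bash
python3 - <<'E'
from look import *
s,R,p=tool(); print(p.round(4),np.arctan2(R[1,0],R[0,0]),s['wrist_force'],R[2])
v=np.array([.4498,.0090]);print('offset needs grasp pose')
yaw=.1890-np.pi
go(p,R,[.5782,-.2457,.135],yaw)
E
```

```text
[0.4481 0.01   0.1375] 3.051509423639156 [ 0.28370364 -0.45347982 -3.84833495] [ 1.71454411e-03  5.85419385e-06 -9.99998530e-01]
offset needs grasp pose
turn share -0.0888 then shift [-0.6648 -2.297   0.021 ]
```

Call:
drive_tool([
  [[0,0,0,0,0,-0.044],[0,0,0,0,0,-0.045],[-0.04,-0.15,0,0,0,0],[-0.09,-0.3,0,0,0,0],[-0.09,-0.3,0,0,0,0],[-0.09,-0.3,0,0,0,0],[-0.09,-0.3,0,0,0,0],[-0.09,-0.3,0,0,0,0],[-0.09,-0.3,0,0,0,0],[-0.06,-0.25,0,0,0,0],[-0.025,-0.097,0.2,0,0,0],[0,0,0.2,0,0,0],[0,0,0,0,0,0],[0,0,0,0,0,0],[0,0,0,0,0,0]],
])

```text
clock: 20.72
tcp_pos: [0.5799, -0.2463, 0.0918]
orientation: [0.001, -0.094, 0.996, -0.001]
wrist_force: [-0.4, -0.3, -4.2]
finger_gap: 0.0468
grip_force: 73.2
```

```bash
python3 - <<'E'
from look import *
s,R,p=tool(); print(p.round(4),np.arctan2(R[1,0],R[0,0]),s['wrist_force'],R[2])
go(p,R,[.578,-.246,.0525],.189-np.pi)
E
```

```text
[ 0.5799 -0.2463  0.0918] -2.952473376976085 [-0.40673497 -0.29936407 -4.23418959] [-0.00144423 -0.00146569 -0.99999788]
turn share 0.0 then shift [0.0154 0.0053 0.3272]
```

Call:
drive_tool([
  [[0.015,0.005,0.1,0,0,0],[0,0,0.1,0,0,0],[0,0,0.07,0,0,0],[0,0,0.03,0,0,0],[0,0,0.015,0,0,0],[0,0,0.005,0,0,0],[0,0,0,0,0,0],[0,0,0,0,0,0]],
])

```text
clock: 21.72
tcp_pos: [0.5776, -0.2457, 0.0526]
orientation: [0.0, -0.095, 0.996, -0.0]
wrist_force: [0.2, 0.3, -3.4]
finger_gap: 0.0471
grip_force: 73.2
```

Call:
drive_tool([
  [[0,0,0.005,0,0,0],[0,0,0,0,0,0],[0,0,0,0,0,0]],
])

```text
clock: 22.1
tcp_pos: [0.5776, -0.2457, 0.0521]
orientation: [0.0, -0.095, 0.996, -0.0]
wrist_force: [-0.3, 0.1, 1.3]
finger_gap: 0.0473
grip_force: 73.8
```

Call:
drive_tool([
  [[0,0,0.004,0,0,0],[0,0,0,0,0,0],[0,0,0,0,0,0]],
])

```text
clock: 22.48
tcp_pos: [0.5776, -0.2457, 0.0521]
orientation: [0.0, -0.095, 0.996, -0.0]
wrist_force: [-2.4, 1.2, 4.9]
finger_gap: 0.0473
grip_force: 74.3
```

Call:
drive_tool([
  [[0,0,0,0,0,0],[0,0,0,0,0,0],[0,0,0,0,0,0],[0,0,0,0,0,0],[0,0,0,0,0,0],[0,0,0,0,0,0]],
], jaw=1)

```text
clock: 23.22
tcp_pos: [0.5774, -0.2455, 0.0511]
orientation: [-0.0, -0.095, 0.996, -0.0]
wrist_force: [0.1, -0.2, -0.0]
finger_gap: 0.0856
grip_force: 0.0
```

Call:
drive_tool([
  [[0,0,-0.1,0,0,0],[0,0,-0.3,0,0,0],[0,0,-0.4,0,0,0],[-0.1,0,-0.4,0,0,0],[-0.2,0,-0.1,0,0,0],[-0.2,0,0,0,0,0],[0,0,0,0,0,0],[0,0,0,0,0,0],[0,0,0,0,0,0]],
])

```text
clock: 24.35
tcp_pos: [0.6354, -0.2344, 0.2072]
orientation: [-0.0, -0.094, 0.996, 0.0]
wrist_force: [-0.1, -1.5, -0.7]
finger_gap: 0.0848
grip_force: 0.0
```

```bash
python3 - <<'E'
from look import *
im,R,p,o=look(dict(drill_plate=.048),'w6')
reg,c,a=[r for r in o['drill_plate'] if abs(r[1][0]-.578)<.04 and abs(r[1][1]+.245)<.04][0]
hsv=cv2.cvtColor(im,cv2.COLOR_RGB2HSV)
near=cv2.dilate(reg.astype(np.uint8),np.ones((9,9)))>0
m=((hsv[...,1]<75)&near).astype(np.uint8); m=cv2.morphologyEx(cv2.morphologyEx(m,cv2.MORPH_CLOSE,np.ones((5,5))),cv2.MORPH_OPEN,np.ones((5,5)))
fitrect(im,R,p,reg,.048,[*c,a]); v=fitrect(im,R,p,m,.048,[*c,a])
# bush: bright ring
br=((hsv[...,1]<60)&(hsv[...,2]>150)).astype(np.uint8); u=np.round(proj('wrist',[v[0],v[1],.054],(R,p))[0]).astype(int); w=np.zeros_like(br); w[u[1]-12:u[1]+13,u[0]-12:u[0]+13]=1
ys,xs=np.where(br&w>0); print('bush px',u,xs.mean(),ys.mean(),len(xs)); (cx,cy),r=cv2.minEnclosingCircle(np.c_[xs,ys].astype(np.float32)); print(cx,cy,r,onz('wrist',[[cx,cy]],.054,(R,p)))
q=im.copy(); cv2.circle(q,tuple(u.tolist()),0,(0,255,0),-1)
A=cv2.resize(q[40:200,170:350,::-1],None,fx=3,fy=3); cv2.imwrite('pics/w6c.png',A)
E
```

```text
tcp [ 0.6354 -0.2344  0.2072] yaw -2.9527 tilt -1.0 t 24.35
drill_plate 0.74 [256. 118.] [ 0.5787 -0.2446] [99.4 50.5] 0.187 5141
fit [ 0.5788 -0.2448  0.1862  0.0496  0.0244] cost/pt 0.04772915957117801
fit [ 0.578  -0.2451  0.1818  0.0488  0.0239] cost/pt 0.04396381265628505
bush px [256 119] nan nan 0
0.0 0.0 0.0 [[ 0.45687976 -0.61035841]]<stdin>:10: RuntimeWarning: Mean of empty slice.
  ret = ret.dtype.type(ret / rcount)
```

View pics/w6c.png

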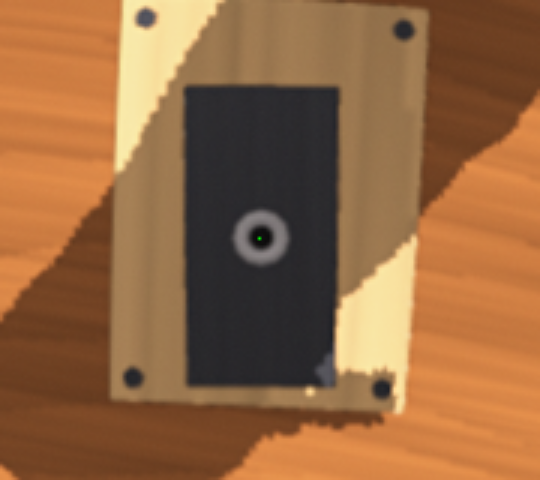

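The stack is square and the predicted centre lies in the bush bore at crop (261,238), so bush ≈ (0.578, -0.245). Next the drill: rough position, then a pose to look from.

```bash
python3 - <<'E'
from look import *
e=onz('top',[[116,215.5]],.205)[0]; print(e)
s,R,p=tool(); yaw=3.0; tx=np.array([np.cos(yaw),np.sin(yaw)])
t=e-.06*tx; print(t,np.hypot(*t)); go(p,R,[*t,.31],yaw)
E
```

```text
[0.46731313 0.35178487]
[0.52671268 0.34331767] 0.628723520937544
turn share 0.1052 then shift [ 1.5777  4.6383 -0.8565]
```

Call:
drive_tool([
  [[0,0,-0.3,0,0,0.05],[0,0,-0.4,0,0,0.055],[0,0,-0.157,0,0,0],[0.07,0.2,0,0,0,0],[0.14,0.4,0,0,0,0],[0.14,0.41,0,0,0,0],[0.14,0.41,0,0,0,0],[0.14,0.41,0,0,0,0],[0.14,0.41,0,0,0,0],[0.14,0.41,0,0,0,0],[0.14,0.41,0,0,0,0],[0.14,0.41,0,0,0,0],[0.14,0.41,0,0,0,0],[0.14,0.41,0,0,0,0],[0.14,0.41,0,0,0,0],[0.11,0.33,0,0,0,0],[0,0,0,0,0,0],[0,0,0,0,0,0],[0,0,0,0,0,0]],
])

```text
clock: 26.82
tcp_pos: [0.5168, 0.391, 0.3102]
orientation: [0.0, 0.071, 0.997, -0.0]
wrist_force: [0.2, -0.5, 0.1]
finger_gap: 0.0857
grip_force: 0.0
```

```bash
python3 - <<'E'
from look import *
im,R,p,o=look(dict(drill=.207,holder=.006,basket=.085),'w7')
cv2.imwrite('pics/w7c.png',cv2.resize(im[:,:,::-1],None,fx=1.4,fy=1.4))
for z in(0,.092,.207): print(z,proj('wrist',[.4673,.3518,z],(R,p)))
E
```

```text
tcp [0.5168 0.391  0.3102] yaw 2.9995 tilt -1.0 t 26.825
drill 0.93 [350. 152.] [0.4927 0.4684] [72.  15.4] 1.062 1039
drill 0.78 [217. 136.] [0.4666 0.3654] [43.8 34.5] -1.317 1864
drill 0.77 [244.  16.] [0.3689 0.4086] [69.8 15. ] 1.433 1098
holder 0.66 [240. 113.] [0.4645 0.3665] [92.1 72.8] 0.465 1687
basket 0.71 [142. 194.] [0.5585 0.2281] [223.4 147.4] -0.027 12254
0 [[225.86546587 124.92317863]]
0.092 [[217.80995643 129.58285607]]
0.207 [[199.29559151 140.49504851]]
```

View pics/w7c.png

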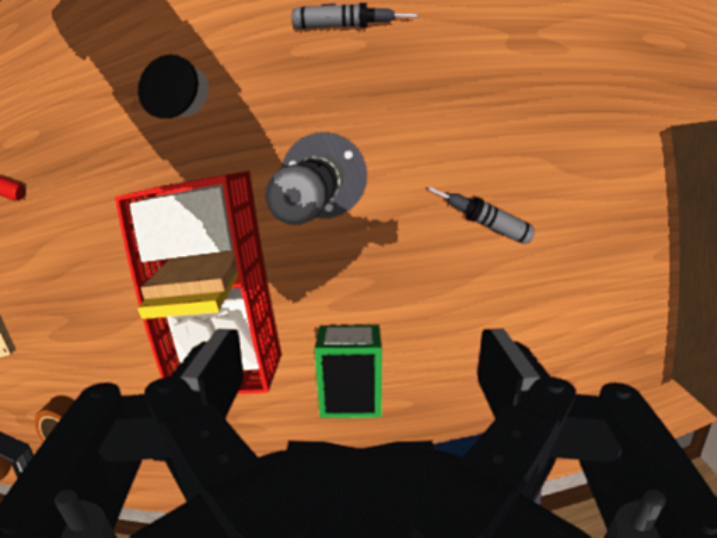

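The view shows the drill's back end at (208,140), the foot centre near (232,125), and the lying drills far off at (350,152) and (244,16).

```bash
python3 - <<'E'
from look import *
d=np.load('last.npz'); im,R,p=d['im'],d['R'],d['p']; P=(R,p)
print('top',onz('wrist',[[208.5,140]],.206,P),'foot',onz('wrist',[[232.3,125]],.006,P))
# model overlay: silhouette-consistent fit of a vertical cylinder (r 18, z .104-.20) to the drill region
reg=[r for r in models.silhouettes('drill','wrist') if abs(r['location'][0]-217)<15][0]['region']
th=np.linspace(0,2*np.pi,60); 
def sil(x,y):
    m=np.zeros(reg.shape,np.uint8)
    pts=np.vstack([proj('wrist',np.c_[x+r*np.cos(th),y+r*np.sin(th),0*th+z],P) for r,z in((.018,.200),(.018,.104),(.0205,.104),(.0205,.092))])
    cv2.fillConvexPoly(m,cv2.convexHull(np.round(pts*16).astype(np.int32)),1,shift=4,lineType=8); return m>0
best=max(((lambda m:(m&reg).sum()/(m|reg).sum())(sil(x,y)),x,y) for x in np.arange(.455,.485,.001) for y in np.arange(.34,.38,.001)); print('cyl fit',best)
x,y=best[1:]; yaw=3.0; tx=np.array([np.cos(yaw),np.sin(yaw)]); t=np.array([x,y])-.05*tx; go(p,R,[*t,.26],yaw)
E
```

```text
top [[0.46820187 0.35912591]] foot [[0.46862199 0.36181346]]Traceback (most recent call last):
  File "<stdin>", line 11, in <module>
  File "<stdin>", line 11, in <genexpr>
  File "<stdin>", line 9, in sil
  File "h.py", line 20, in proj
    c=viewer.camera_info(cam);K=c['intrinsics'];X=np.atleast_2d(X)
ValueError: time passes only in moves, steps and waits
```

Call:
drive_tool([
  [[-0.055,-0.31,0,0,0,0],[0,0,0.16,0,0,0],[0,0,0.17,0,0,0],[0,0,0,0,0,0],[0,0,0,0,0,0],[0,0,0,0,0,0]],
])

```text
clock: 27.82
tcp_pos: [0.5182, 0.3548, 0.2714]
orientation: [0.001, 0.07, 0.998, 0.0]
wrist_force: [0.3, 0.2, 0.1]
finger_gap: 0.0856
grip_force: 0.0
```

```bash
python3 - <<'E'
import re
s=open('h.py').read()
s=s.replace("def tool():","import functools\n@functools.lru_cache\ndef info(c): return viewer.camera_info(c)\ndef tool():",1).replace("c=viewer.camera_info(cam)","c=info(cam)")
open('h.py','w').write(s)
E
python3 - <<'E'
from look import *
im,R,p,o=look(dict(drill=.207),'w8'); P=(R,p)
reg=min(o['drill'],key=lambda r:np.hypot(*(r[1]-[.4685,.36])))[0]
th=np.linspace(0,2*np.pi,60)
def sil(x,y):
    m=np.zeros(reg.shape,np.uint8)
    pts=np.vstack([proj('wrist',np.c_[x+r*np.cos(th),y+r*np.sin(th),0*th+z],P) for r,z in((.018,.200),(.018,.104),(.0205,.104),(.0205,.092))])
    cv2.fillConvexPoly(m,cv2.convexHull(np.round(pts).astype(np.int32)),1); return m>0
best=max(((lambda m:(m&reg).sum()/(m|reg).sum())(sil(x,y)),x,y) for x in np.arange(.455,.485,.001) for y in np.arange(.345,.375,.001)); print('cyl fit',best)
m=sil(*best[1:]); q=im.copy()
for mm,c in((m,(255,0,0)),(reg,(0,255,0))):
    cs,_=cv2.findContours(mm.astype(np.uint8),0,1); cv2.drawContours(q,cs,-1,c,1)
cv2.imwrite('pics/w8c.png',np.hstack([cv2.resize(a[60:240,180:310,::-1],None,fx=3,fy=3) for a in(im,q)]))
go(p,R,[*best[1:],.26],3.0)
E
```

```text
tcp [0.5182 0.3548 0.2714] yaw 3.0013 tilt -1.0 t 27.825
drill 0.86 [268.   7.] [0.3796 0.3846] [53.3  6. ] 1.452 502
drill 0.86 [385. 156.] [0.4901 0.4453] [65.7 13.3] 1.051 1080
drill 0.72 [256. 134.] [0.4671 0.36  ] [34.6 34.1] 0.451 2165
cyl fit (np.float64(0.9300820025895554), np.float64(0.468), np.float64(0.359))
turn share 0.0004 then shift [ 0.4187 -0.0246  0.0953]
```

View pics/w8c.png

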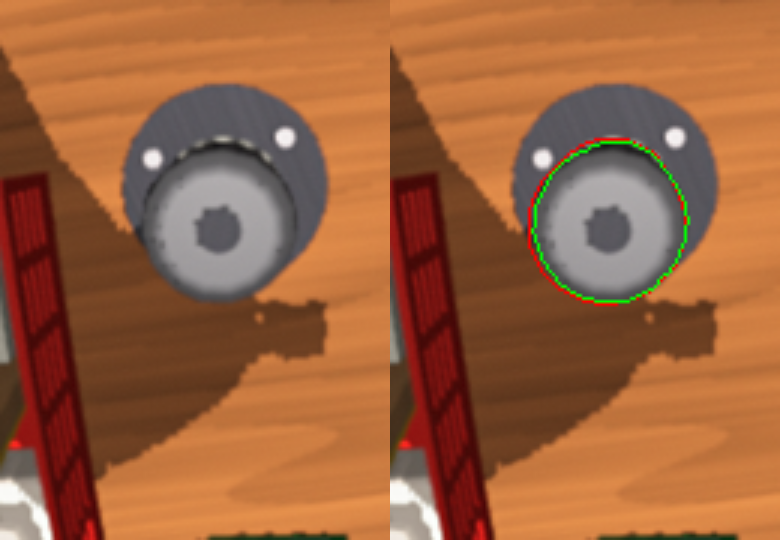

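The red model outline matches the drill, so its axis is at (0.468, 0.3595), which agrees with the foot estimate. I'll move over it and check before going down.

Call:
drive_tool([
  [[0.2,-0.01,0,0,0,0],[0.219,-0.01,0,0,0,0],[0,0,0.1,0,0,0],[0,0,0,0,0,0],[0,0,0,0,0,0]],
])

```text
clock: 28.55
tcp_pos: [0.4683, 0.3591, 0.2581]
orientation: [0.0, 0.07, 0.998, -0.0]
wrist_force: [0.4, -0.6, 0.4]
finger_gap: 0.0855
grip_force: 0.0
```

Call:
drive_tool([
  [[0,0,0.15,0,0,0],[0,0,0.2,0,0,0],[0,0,0.2,0,0,0],[0,0,0.15,0,0,0],[0,0,0.1,0,0,0],[0,0,0,0,0,0],[0,0,0,0,0,0]],
])

```text
clock: 29.42
tcp_pos: [0.4682, 0.3594, 0.1631]
orientation: [0.001, 0.07, 0.998, 0.0]
wrist_force: [0.9, 0.7, -0.6]
finger_gap: 0.0854
grip_force: 0.0
```

Call:
drive_tool([
  [[0,0,0,0,0,0],[0,0,0,0,0,0],[0,0,0,0,0,0],[0,0,0,0,0,0],[0,0,0,0,0,0],[0,0,0,0,0,0],[0,0,0,0,0,0],[0,0,0,0,0,0]],
], jaw=-1, grip_force=60)

```text
clock: 30.42
tcp_pos: [0.4679, 0.3592, 0.1629]
orientation: [0.0, 0.07, 0.998, 0.0]
wrist_force: [0.1, -1.5, 5.2]
finger_gap: 0.0346
grip_force: 60.4
```

Call:
drive_tool([
  [[0,0,-0.04,0,0,0],[0,0,-0.08,0,0,0],[0,0,-0.15,0,0,0],[0,0,-0.2,0,0,0],[0,0,-0.2,0,0,0],[0,0,-0.2,0,0,0],[0,0,-0.2,0,0,0],[0,0,-0.2,0,0,0],[0,0,-0.1,0,0,0],[0,0,-0.05,0,0,0],[0,0,0,0,0,0],[0,0,0,0,0,0]],
])

```text
clock: 31.92
tcp_pos: [0.4673, 0.3591, 0.3317]
orientation: [-0.001, 0.07, 0.998, -0.001]
wrist_force: [0.2, 0.1, -3.0]
finger_gap: 0.035
grip_force: 60.1
```

```bash
cat > ov.py <<'E'
from look import *
th=np.linspace(0,2*np.pi,40)
PR=[(.0025,.0),(.0025,.036),(.0125,.036),(.0125,.078),(.0205,.078),(.0205,.090),(.018,.090),(.018,.186)]
def dmask(cam,tip,ax,pose=None,lo=0,hi=.2):
    """rendered outline of drill with tip at tip and unit axis ax"""
    u=np.cross(ax,[1,0,0]);u/=np.linalg.norm(u);w=np.cross(ax,u);m=np.zeros((384,512),np.uint8)
    for (r0,z0),(r1,z1) in zip(PR[::2],PR[1::2]):
        X=np.vstack([tip+ax*z+r*(np.outer(np.cos(th),u)+np.outer(np.sin(th),w)) for r,z in((r0,z0),(r1,z1))])
        cv2.fillConvexPoly(m,cv2.convexHull(np.round(proj(cam,X,pose)*16).astype(np.int32)),1,shift=4)
    return m>0
E
python3 - <<'E'
from ov import *
s,R,p=tool(); print(p.round(4),s['wrist_force'].round(2),s['finger_gap'],s['clock'])
tip0=p+R[:,2]*.149
for cam in('scene','top'):
    im=viewer.read_camera(cam); cv2.imwrite(f'pics/{cam}9.png',im[:,:,::-1])
    pr=proj(cam,np.array([tip0,tip0-R[:,2]*.09,p]));print(cam,'pred tip, collar, tcp',pr.round(1).tolist())
    for r in models.silhouettes('drill',cam)[:4]:
        ys,xs=np.where(r['region'])
        print(round(r['score'],2),np.round(r['location']),xs.min(),xs.max(),ys.min(),ys.max(),'lowest px col',xs[ys==ys.max()].mean(),'n',len(xs),'predmask',dmask(cam,tip0,-R[:,2]).sum())
im=viewer.read_camera('wrist')
for r in models.silhouettes('drill','wrist')[:4]:
    ys,xs=np.where(r['region']); print('w',round(r['score'],2),np.round(r['location']),xs.min(),xs.max(),ys.min(),ys.max())
print(proj('wrist',np.array([p+R[:,2]*.149,p+R[:,2]*(.149-.09)]),(R,p)))
go(p,R,[.578,-.2455,p[2]],.18-np.pi)
go(p,R,[.578,-.2455,p[2]],3.0)
E
```

```text
[0.4673 0.3591 0.3317] [ 0.24  0.14 -3.01] 0.03496413904667894 31.925
scene pred tip, collar, tcp [[280.7, 103.7], [281.3, 81.5], [281.7, 66.2]]
0.75 [284.  76.] 277 288 55 95 lowest px col 282.0 n 301 predmask 436
0.61 [315. 129.] 304 325 125 133 lowest px col 308.5 n 122 predmask 436
top pred tip, collar, tcp [[116.4, 215.9], [102.5, 214.4], [91.6, 213.2]]
0.73 [330. 180.] 322 342 165 197 lowest px col 331.0 n 509 predmask 646
0.71 [324. 194.] 309 350 160 211 lowest px col 320.0 n 1157 predmask 646
0.7 [ 85. 193.] 69 97 186 204 lowest px col 95.5 n 175 predmask 646
0.49 [119. 273.] 102 138 266 276 lowest px col 128.5 n 284 predmask 646
w 0.92 [268.  48.] 236 306 34 50
w 0.72 [369. 178.] 334 394 165 196
w 0.62 [257. 260.] 212 301 179 318
[[256.47568262 179.19768968]
 [256.19897133 210.72418836]]
turn share -0.102 then shift [-0.0055 -5.1218 -0.    ]
turn share 0.0004 then shift [-1.6241 -4.8574 -0.    ]
```

Call:
drive_tool([
  [[-0.03,-0.1,0,0,0,0],[-0.06,-0.18,0,0,0,0],[-0.09,-0.27,0,0,0,0],[-0.1,-0.3,0,0,0,0],[-0.1,-0.3,0,0,0,0],[-0.1,-0.3,0,0,0,0],[-0.1,-0.3,0,0,0,0],[-0.1,-0.3,0,0,0,0],[-0.1,-0.3,0,0,0,0],[-0.1,-0.3,0,0,0,0],[-0.1,-0.3,0,0,0,0],[-0.1,-0.3,0,0,0,0],[-0.1,-0.3,0,0,0,0],[-0.1,-0.3,0,0,0,0],[-0.1,-0.3,0,0,0,0],[-0.1,-0.3,0,0,0,0],[-0.07,-0.21,0,0,0,0],[-0.05,-0.15,0,0,0,0],[-0.02,-0.05,0,0,0,0],[0,0,0,0,0,0]],
])

```text
clock: 34.72
tcp_pos: [0.5783, -0.2453, 0.3327]
orientation: [-0.0, 0.07, 0.998, 0.0]
wrist_force: [-0.1, -0.3, -3.2]
finger_gap: 0.0349
grip_force: 60.3
```

```bash
python3 - <<'E'
from ov import *
s,R,p=tool(); print(p.round(4),R[2].round(4),s['finger_gap'],s['clock'])
go(p,R,[.578,-.2455,p[2]],3.0); go(p,R,[.578,-.2455,.149+.054+.030],3.0)
im=viewer.read_camera('wrist'); cv2.imwrite('pics/w10.png',im[:,:,::-1])
for l in('drill','drill_plate','basket'):
  for r in models.silhouettes(l,'wrist')[:3]:
    ys,xs=np.where(r['region']); print(l,round(r['score'],2),np.round(r['location']),xs.min(),xs.max(),ys.min(),ys.max())
    if l=='drill_plate': print(rect('wrist',r['region'],.048,(R,p)))
E
```

```text
[ 0.5783 -0.2453  0.3327] [ 3.e-04  3.e-04 -1.e+00] 0.03486778625995737 34.725
turn share 0.0003 then shift [ 0.0026 -0.0019 -0.    ]
turn share 0.0003 then shift [ 0.0026 -0.0019  0.8309]
drill 0.71 [258. 263.] 211 302 179 319
drill_plate 0.67 [256. 151.] 230 282 117 185
(array([ 0.57693903, -0.2453905 ]), (101.32401275634766, 52.74802017211914), np.float64(0.1560108561997704))
basket 0.69 [492. 116.] 467 511 54 184
```

Call:
drive_tool([
  [[0,0,0.1,0,0,0],[0,0,0.2,0,0,0],[0,0,0.2,0,0,0],[0,0,0.2,0,0,0],[0,0,0.08,0,0,0],[0,0,0.05,0,0,0],[0,0,0,0,0,0],[0,0,0,0,0,0]],
])

```text
clock: 35.92
tcp_pos: [0.5789, -0.2457, 0.2342]
orientation: [0.001, 0.07, 0.998, -0.0]
wrist_force: [0.9, -0.9, -2.4]
finger_gap: 0.0346
grip_force: 60.3
```

```bash
python3 - <<'E'
from ov import *
s,R,p=tool(); print(p.round(4),s['clock'])
tip=p+R[:,2]*.149
for cam in('scene','top','wrist'):
    im=viewer.read_camera(cam); cv2.imwrite(f'pics/{cam}11.png',im[:,:,::-1]); pose=(R,p) if cam=='wrist' else None
    m=dmask(cam,tip,-R[:,2],pose)
    print(cam,'tip',proj(cam,tip,pose).round(1),'bush',proj(cam,[.578,-.2453,.054],pose).round(1))
    for r in models.silhouettes('drill',cam)[:3]:
        g=r['region']; iou=(m&g).sum()/(m|g).sum()
        if iou<.1: continue
        best=max((lambda k:((k&g).sum()/(k|g).sum(),dx,dy,dz))(dmask(cam,tip+np.array([dx,dy,dz])*1e-3,-R[:,2],pose)) for dx in range(-6,7,2) for dy in range(-6,7,2) for dz in(-6,-3,0,3,6))
        ys,xs=np.where(g); print(round(r['score'],2),'iou',iou,'best',best,'bottom',ys.max(),xs[ys==ys.max()].mean(),'top',ys.min())
# scene strip around the predicted tip: darkness profile
im=cv2.imread('pics/scene11.png'); t=proj('scene',tip)[0]; c,r=int(t[0]),int(t[1]); print(cv2.cvtColor(im,cv2.COLOR_BGR2GRAY)[r-14:r+14,c-9:c+10])
E
```

```text
[ 0.5789 -0.2457  0.2342] 35.925
scene tip [[215.9 216.6]] bush [[216.3 224.6]]
0.86 iou 0.6093959731543624 best (np.float64(0.7718518518518519), 2, 6, 0) bottom 209 216.5 top 159
top tip [[334.  179.2]] bush [[331.4 181. ]]
wrist tip [[256.5 179.2]] bush [[256.9 171.2]]
0.74 iou 0.9054901215805471 best (np.float64(0.9410931174089069), 2, 0, -6) bottom 320 260.0 top 179
[[128 129 129 127 130 119  79  38  40  35  39  40  36  43  98 136 131 129
  129]
 [129 126 127 129 130 125  93  36  37  42  43  38  40  43  94 134 130 131
  129]
 [127 128 128 129 131 129  96  30  40  42  38  40  34  41  93 135 132 130
  128]
 [124 126 127 131 134 137 108  32  40  38  39  37  33  60 109 135 132 128
  130]
 [127 128 131 133 136 142 127  57  36  39  41  40  39  87 129 132 132 129
  131]
 [128 130 133 138 140 142 136 104  54  37  38  32  60 109 134 131 129 129
  132]
 [131 135 140 140 142 139 139 132 100  58  40  48  91 127 131 131 132 133
  137]
 [134 139 142 140 139 136 135 136 131 106  77  89 122 132 134 133 133 135
  140]
 [139 140 141 139 135 132 135 134 137 130 100 102 128 134 131 132 134 141
  141
[... 841 characters left out ...]
  53  67  86 105 119 119 124 126 130 141 138
  135]
 [ 51  49  49  49  50  48  47  50  43  44  60  85  87  95 102 106 118 116
  123]
 [ 48  51  51  51  47  50  48  49  50  47  63  82  85  83  80  79  69  69
   87]
 [ 48  50  48  49  46  51  49  52  55  75  91  96  99  97  86  79  60  44
   45]
 [ 48  48  51  51  49  51  46  50  65  92  98  91  96 106  90  68  65  47
   49]
 [ 52  46  50  51  49  52  47  45  69 100  97  88  99 102  79  47  47  46
   48]
 [ 51  48  50  49  50  48  47  47  63  94  99  96 104  90  65  48  47  47
   48]
 [ 50  51  48  51  49  47  48  45  52  65  78  81  77  63  53  47  47  49
   48]
 [ 53  47  50  49  46  50  49  48  49  48  49  55  56  47  44  48  53  50
   48]]
```

Tip and bush line up to about 0.3 mm in the scene view, and the tip height matches the prediction. Going down to about 10 mm.

Call:
drive_tool([
  [[0.005,0.005,0.05,0,0,0],[0,0,0.06,0,0,0],[0,0,0.04,0,0,0],[0,0,0.02,0,0,0],[0,0,0,0,0,0],[0,0,0,0,0,0],[0,0,0,0,0,0]],
])

```text
clock: 37.1
tcp_pos: [0.5781, -0.2449, 0.213]
orientation: [0.0, 0.07, 0.998, -0.0]
wrist_force: [0.6, 0.3, -3.2]
finger_gap: 0.0349
grip_force: 60.3
```

```bash
python3 - <<'E'
from ov import *
s,R,p=tool(); print(p.round(4),R[2].round(4),s['qvel'].round(3),s['wrist_force'].round(2),s['clock'])
tip=p+R[:,2]*.149; print('tip',tip.round(4))
im=viewer.read_camera('scene'); t=proj('scene',tip)[0]; print('tip',t,'bush',proj('scene',[.578,-.2453,.054]))
g=cv2.cvtColor(im,cv2.COLOR_RGB2GRAY); print(g[208:230,208:226])
E
```

```text
[ 0.5781 -0.2449  0.213 ] [-5.e-04 -3.e-04 -1.e+00] [ 0.     0.001 -0.002 -0.001  0.    -0.001] [ 0.59  0.26 -3.16] 37.1
tip [ 0.5781 -0.2449  0.064 ]
tip [216.20675215 221.93018506] bush [[216.27111682 224.59837208]]
[[137 142 142 142 119  35  41  42  43  36  37  32  89 135 133 132 137 142]
 [140 142 138 138 118  42  37  43  40  38  43  34  90 135 133 134 140 143]
 [141 139 136 134 120  64  34  40  40  38  37  30  90 136 135 141 143 141]
 [139 135 134 137 121  70  33  41  42  38  34  47 100 139 141 142 140 139]
 [135 132 133 136 129 102  57  35  39  39  37  82 127 141 139 141 139 137]
 [134 136 133 134 137 129 100  55  37  31  59 113 143 141 141 139 137 136]
 [133 135 136 134 135 133 128 101  67  72 109 134 142 139 139 138 135 133]
 [137 136 135 133 130 131 133 127 102  96 127 143 141 140 138 135 132 130]
 [136 132 132 131 131 130 132 129 111  92 118 142 140 138 135 133 132 133]
 [136 132 130 130 129 131 130 130 111  92 120 141 138 136 133 135 133 136]
 [127 133 131 131 131 132 137 133 106  95 121 140 137 133 134 136 136 135]
 [ 92 108 114 123 130 142 143 140 120  92 115 138 133 135 135 140 136 135]
 [ 51  58  71  89  98 113 119 124 123  89 113 137 136 138 138 138 135 134]
 [ 48  47  45  47  47  55  62  83  97  89  98 124 129 129 140 138 135 132]
 [ 50  52  46  50  49  46  46  45  61  79  83  96 101 101 114 117 124 125]
 [ 51  49  48  50  50  51  46  48  57  70  82  83  81  73  59  71  85  89]
 [ 45  50  49  50  49  47  54  75  92  91  96  93  74  62  47  47  45  46]
 [ 52  49  50  49  50  44  65  94  99  91  96 103  80  48  43  47  47  49]
 [ 51  52  49  50  49  48  70 103  94  87  98 104  81  44  47  49  48  47]
 [ 48  48  49  48  49  47  64  94 101  97 104  91  64  49  50  52  49  47]
 [ 51  49  49  49  48  49  49  66  76  82  76  64  50  49  47  50  50  47]
 [ 51  52  49  48  49  50  46  47  49  56  52  46  49  54  46  50  49  49]]
```

```bash
python3 -c "
from workcell import order
print(order.hand_in())"
```

```text
the job is handed in; nothing more can be done
None
```

The strap plates and drill plate are stacked within about 1 mm by camera, and the drill is held upright about 10 mm above the bush, centred within about 1 mm. I handed the job in at 37 s; it returned no verdict.

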